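# Short spin on the bench centrifuge

## Task

The tubes in the small bench centrifuge need a short spin. With closed fingers, push the near half of the black power rocker down to switch the machine on, then push the clear lid down until its catch snaps in and it stays shut by itself, and only then press the yellow short-spin key right down and keep it down: the program finishes while still holding the key. Only push: do not grasp, lift or shove the machine, do not press the green start key, and leave the loose things round it where they lie.

Things in the scene. Friction and masses are not known exactly. Their poses are not given: they have to be found in the camera images.
- centrifuge: White bench centrifuge, 250 mm deep (x), 200 wide (y), 112 high to the deck, 3.5 kg, loose on rubber feet. Origin on the bench below it; +x to its rear, z up. Front face at x = -0.130, rear +0.120. Front panel strip 58 mm deep, 96 mm high in front, 112 at the deck: it leans 0.27 rad to the front. On it from +y to -y: display, green key, yellow key, black rocker.
- rocker (a joint): Black power rocker, 42 mm long (fore and aft) and 20 mm wide, pivoting about its middle. 0 = off (near half standing up), 0.30 = on (near half fully down). It stays where it is left; a push of 1 to 3 N near its front end turns it; pushed close to the pivot it jams.
- rocker_on (a point): Point on the top face of the rocker's near half, at the small white bar, 15 mm in front of the pivot and 5 mm from the front end; it moves with the rocker and sinks about 4 mm as it goes on.
- lid (a joint): Hinged lid over the bowl (rad): 0 = shut, starts open at 0.85 to 1.10, stop at 1.15. A stiff sprung hinge: it stays open as it stands, and if let go near shut without being caught it rises again to about 0.85. Pushing the front edge down takes about 3 N, rising to 5 to 7 N in the last 15 mm as the catch snaps over.
- lid_hinge (a point): Middle of the lid's hinge line, which runs along the machine's y at x = +0.105, z = 0.120 of the centrifuge.
- lid_press (a point): On the outer face of the lid, middle of its front frame bar, 145 mm from the hinge line and 7 mm above it when shut. Open, this face looks up and to the rear. Lid 150 mm wide, 149 mm long from the hinge; frame bars 14 to 18 mm wide, 13 thick, round a clear window set 1 mm lower; a tab 36 mm wide stands 15 mm farther out at the middle of the front edge.
- catch (a joint): Sprung steel catch under the lid's tab, with a black thumb slide in front of the lid on the deck. 0 = forward (engaged, its rest state), grows to 0.008 m as it is pushed back towards the front. The lid pushes it back by about 5 mm and it snaps over the lid's pin by itself; it need not be touched.
- short_key (a joint): Yellow short-spin key: 0 = up, 0.004 m = right down. Spring return, 1.5 N to start and 4.5 N right down; moves into the panel at right angles to its face.
- short_key_top (a point): Middle of the top face of the yellow short-spin key, 18 mm by 21 mm, standing 7 mm off the panel; it moves with the key. The green key is 46 mm to the left of it and the rocker 46 mm to the right (middle to middle).
- start_key (a joint): Green start key: 0 = up, 0.004 m = right down, same size and spring as the yellow one. Not to be pressed.
- start_key_top (a point): Middle of the top face of the green start key; it moves with the key.
- timer: Bystander: flat cream bench timer with three red buttons, 62 mm square, 21 mm high, origin at its underside.
- bottle_green: Bystander: small white bottle with a green cap, 44 mm across, 88 mm high, origin at its underside.
- pipette: Bystander: white hand pipette lying, 212 mm long (its y), 23 mm high, origin at its underside.
- pen: Bystander: blue pen lying in front of the centrifuge, 140 mm long (its y), 10 mm high, origin at its underside.
- vial_black: Bystander: small white vial with black cap, standing, 12 mm across, 36 mm high, origin at its underside.
- vial_blue: Bystander: small white vial with blue cap, standing, 12 mm across, 36 mm high, origin at its underside.

How it is judged:
On the way, in this order (a step that is already met when the one before it is completed fails the run):
1. the power rocker is on (value of joint rocker above 0.24 rad), for 0.1 s.
2. the lid is caught shut with the fingers off it (value of joint rocker above 0.24 rad and value of joint lid below 0.03 rad and value of joint catch below 0.0025 m and contact force between the fingers and lid below 0.3 N), for 0.3 s.
3. the yellow short-spin key is right down under the fingers (value of joint rocker above 0.24 rad and value of joint lid below 0.03 rad and value of joint short_key above 0.003 m and contact force between the fingers and short_key above 1 N), for 0.3 s.
At the end, for the whole second after the job is handed in: The rocker is on (beyond 0.24 of 0.30 rad), the lid shut and caught (below 0.03 rad, catch within 2.5 mm of its rest), the yellow key is held at least 3 mm down by the fingers with more than 1 N, and the green key is up (all of step 3 and value of joint catch below 0.0025 m and value of joint start_key below 0.001 m); the arm keeps its last pose, push and grip.
It fails at once if the yellow key is pressed before the power is on and the lid shut (value of joint short_key above 0.002 m and not (value of joint rocker above 0.24 rad and value of joint lid below 0.03 rad)).
It fails at once if the green start key is pressed (value of joint start_key above 0.002 m).
It fails at once if the centrifuge is shoved more than 20 mm, lifted more than 6 mm or tipped (distance of centrifuge from where it was at the start of the episode above 0.02 m or height (world z) of centrifuge above 0.006 m or angle between centrifuge's own z axis and vertical above 0.06 rad).
It fails at once if a loose thing round the machine is moved more than 20 mm (distance of any of timer, bottle_green, pipette, pen, vial_black, vial_blue from where it was at the start of the episode above 0.02 m).
It also fails if it takes over 51 s, if anything falls off the work surface, if the arm or the gripper's body presses on something with over 40 N, if the wrist force passes 120 N, or if a joint passes its speed limit or range.

## Robot

A 6-joint arm with a two-finger parallel gripper is mounted at the origin on a cart in front of the work surface, level with it; the furniture and walls round the work are solid. World frame = base frame: x ahead of the robot, y to its left, z up, the work surface at z = 0. Lengths are in m, angles in rad, forces in N, time in s.
With the tool pointing down it reaches from about 0.35 to 0.775 m from the base axis. Payload 7.3 kg.
Tool frame: the origin (TCP) lies midway between the tips of the shut fingers; the grasp point (between the pads) lies 19 mm behind it; x points along the fingers, z is the direction in which the jaws open and shut, and the axes are right-handed (so a half turn about x gives the same grasp; the last joint's range is limited). The gripper opens to 92 mm and grips with 3 to 60 N. Pads are 19 mm wide; open, the fingers measure 130 mm over their backs; the gripper's body (75 mm by 190 mm) begins 47 mm behind the grasp point.
Start: joints at [0.99, 0.342, 1.524, -0, 1.275, -0.146], TCP at [0.221, 0.476, 0.227] pointing down, gripper open.
Joint ranges: [-2.53, 2.53], [-0.77, 2.02], [0.04, 2.7], [-1, 4.14], [0.28, 2.66], [-3.11, 3.11]. Speed limits (rad/s): [2.57, 2.57, 3.14, 3.14, 3.14, 3.14].

## Interface

Orientations are given as [roll, pitch, yaw] about the fixed x, y, z axes, in that order (R = Rz(yaw) Ry(pitch) Rx(roll)).
In Python, from cell import observe, cams, robot gives the robot as it stands.
- The arm moves only by the tool jog_arm, never from a script. Its argument "plan" is one flat list of numbers, 7 for each row, row after row: the turn, a rotation vector about the tool's x, y, z in degrees, then the shift along the tool's x, y, z in cm, then the opening, from -1 (shut) to 1 (fully open). In form: [ax, ay, az, x, y, z, jaw, ax, ay, az, x, y, z, jaw, ...]. A call has 1 to 10 rows; each row is the pose to reach, as a shift and turn from the pose commanded when the call began, along the tool's axes at that moment; what a row does not reach only later rows make up. A row lasts 1/10 s, in which the tool goes at most 50 mm and 8.59 degrees, less where a joint would pass 70% of its speed; a pose out of reach is approached as far as the arm can. A call with a gripper value outside its range is refused whole. The fingers move at their own pace and stop on an object; "newtons" is the grip in N (left out, the last holds). Time passes only in rows, so rows that repeat a pose let the fingers close. It gives the time, the measured TCP pose, the force and the opening at its end, in the units of the state.
- observe(): the state, without advancing time (a new reading comes with each control period).
- cams.read_camera(name): name is "scene" or "side" or "wrist"; returns a dict with "image" (384x512x3 uint8, red, green, blue), "fov_y" (degrees; the focal length in pixels is half the picture's height over the tangent of half this angle, whatever the lens; pixels are square), "cx", "cy" (the principal point, pixels), "T" (4x4, takes a point from camera to world coordinates). Camera axes: x right, y down, z forward; pixel columns grow to the right and rows downward; lengths in m; the calibration is good to about 2 mm. A picture is of the moment at which its call begins. There is no depth.
- robot.hand_in(): hands the job in, once; it reports no verdict.
The state is a dict: "time": time; "qpos": joint angles; "qvel": joint speeds; "joint_efforts": joint torques, N m; "tool_pos": TCP position; "tool_rot": TCP orientation; "contact_force": force on the tool from outside, world axes, zero at the start; "torque": the same for the moment, N m; "opening": finger opening in m.
Only numpy, scipy, OpenCV 4.12 (cv2) and the standard library are available. Lean on these libraries where they do the work, as an engineer would, in place of code of your own. Each camera call takes 0.05 s, during which the arm holds its last target.

## Working session

There is one attempt and no reset: what is moved stays moved. The work goes in short steps, Python scripts to look and compute and a tool call to move; the robot and the scene stay as the last step left them, time stands still between calls to the robot, and variables do not carry over. Pictures are saved under pics/ and viewed, and the job is handed in when it is done.

Besides the shell and the picture viewer there is one more tool, called after "Emit:" as a command line: name --argument value ..., lists and objects as JSON in quotes. jog_arm: Moves the arm, as the interface text tells. Its arguments: {"type":"object","properties":{"plan":{"type":"array"},"newtons":{"type":"number"}},"required":["plan"]}

```bash
ls; mkdir -p pics; python3 - <<'E'
from cell import observe,cams,robot
import cv2,numpy as np
print(observe())
for n in ["scene","side","wrist"]:
    c=cams.read_camera(n); cv2.imwrite(f"pics/{n}0.png",c["image"][:,:,::-1])
    print(n,c["fov_y"],c["cx"],c["cy"],np.round(c["T"],4).tolist())
E
```

```text
pics
{'time': 0.0, 'qpos': array([ 9.90022068e-01,  3.42716197e-01,  1.52503574e+00, -1.31496806e-06,
        1.27539948e+00, -1.46036584e-01]), 'qvel': array([ 0.00094809, -0.00024806, -0.00188496,  0.00099852, -0.00220326,
        0.0006327 ]), 'joint_efforts': array([ 1.23628652e-04, -4.31256759e+01, -2.44217688e+01,  7.16289645e-02,
        5.61873545e-02, -1.03188765e-04]), 'tool_pos': array([0.22088208, 0.4758138 , 0.22604182]), 'tool_rot': array([ 2.99636274,  1.56923757, -2.15076353]), 'contact_force': array([ 0.41610504,  0.3037345 , -0.32842027]), 'torque': array([-0.05399182,  0.00998698, -0.00190955]), 'opening': 0.0914621450013613}
scene 44.73950496320612 263.04660191715874 190.8467633534156 [[0.6899, -0.3907, 0.6094, -0.227], [-0.7239, -0.3677, 0.5838, -0.7468], [-0.004, -0.8439, -0.5366, 0.7843], [0.0, 0.0, 0.0, 1.0]]
side 47.49546410779864 259.03715590214836 195.13795675028086 [[0.8816, -0.3042, 0.3608, 0.1307], [-0.4718, -0.547, 0.6915, -0.8489], [-0.013, -0.7799, -0.6258, 0.8291], [0.0, 0.0, 0.0, 1.0]]
wrist 67.40641664843383 252.35081912295556 195.58476224928148 [[0.4219, 0.8725, 0.2463, 0.1534], [0.9066, -0.4054, -0.117, 0.5059], [-0.0022, 0.2727, -0.9621, 0.385], [0.0, 0.0, 0.0, 1.0]]
```

View pics/scene0.png

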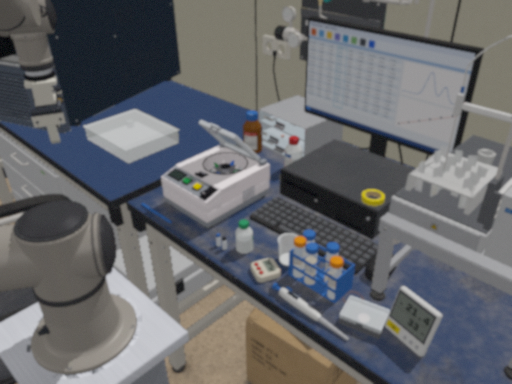

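View pics/side0.png

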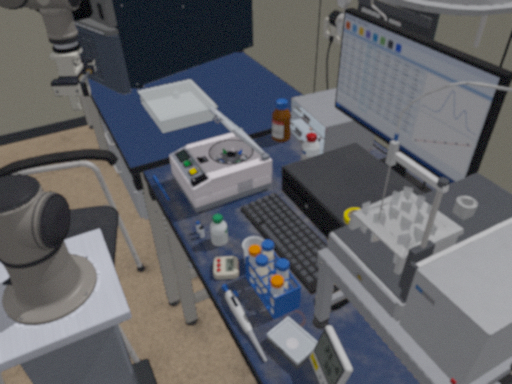

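View pics/wrist0.png

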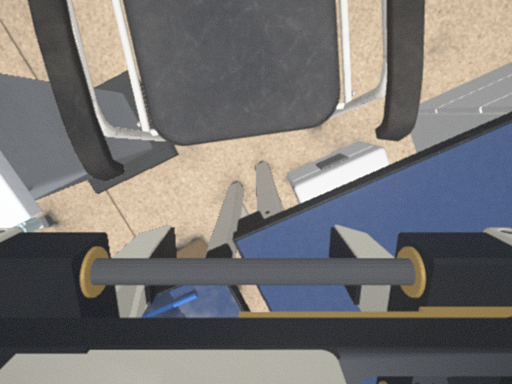

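The centrifuge sits at about (215,180) in scene and (220,165) in side; the timer, bottle and vials are to its right. I'll zoom in.

```bash
python3 - <<'E'
import cv2
a=cv2.imread("pics/scene0.png")[105:255,145:295]; b=cv2.imread("pics/side0.png")[95:245,145:295]
cv2.imwrite("pics/za.png",cv2.resize(a,(600,600),interpolation=cv2.INTER_CUBIC))
cv2.imwrite("pics/zb.png",cv2.resize(b,(600,600),interpolation=cv2.INTER_CUBIC))
E
```

```text
(no output)
```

View pics/za.png

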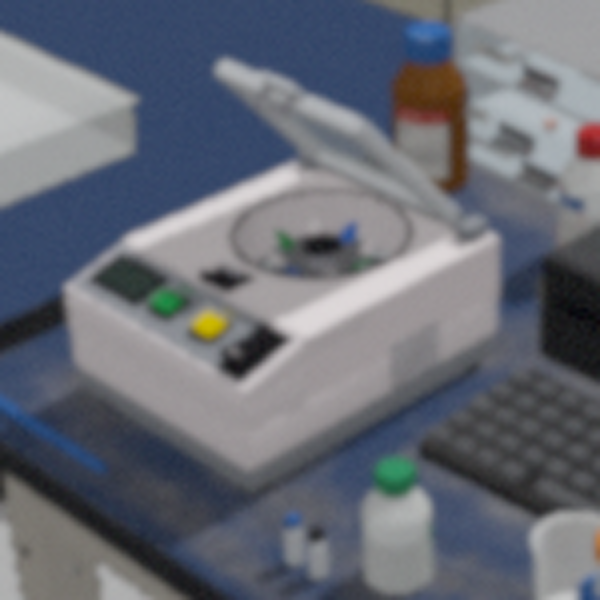

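View pics/zb.png

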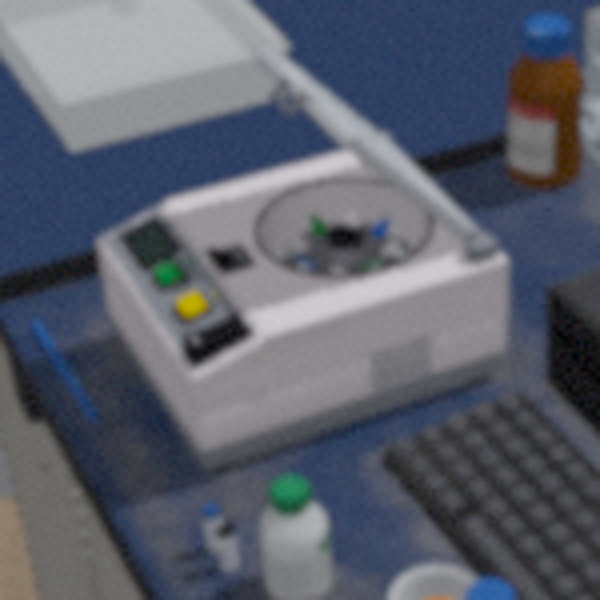

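```bash
cat > h.py <<'E'
import cv2,numpy as np
from scipy.optimize import least_squares
def K(c):
    f=192/np.tan(np.radians(c["fov_y"])/2); return f
def proj(c,P):
    P=np.atleast_2d(P); T=c["T"]; p=(P-T[:3,3])@T[:3,:3]; f=K(c)
    return np.c_[c["cx"]+f*p[:,0]/p[:,2], c["cy"]+f*p[:,1]/p[:,2]]
def ray(c,u):
    f=K(c); d=c["T"][:3,:3]@np.array([(u[0]-c["cx"])/f,(u[1]-c["cy"])/f,1]); return c["T"][:3,3],d/np.linalg.norm(d)
def tri(cs,us):
    A=np.zeros((3,3));b=np.zeros(3)
    R=[ray(c,u) for c,u in zip(cs,us)]
    for o,d in R:
        M=np.eye(3)-np.outer(d,d);A+=M;b+=M@o
    X=np.linalg.solve(A,b)
    return X,[np.linalg.norm((np.eye(3)-np.outer(d,d))@(X-o)) for o,d in R]
def onz(c,u,z):
    o,d=ray(c,u); return o+d*(z-o[2])/d[2]
def blob(img,lo,hi,win):
    x0,y0,x1,y1=win; s=cv2.cvtColor(img[y0:y1,x0:x1],cv2.COLOR_RGB2HSV)
    m=cv2.inRange(s,np.array(lo),np.array(hi)); n,l,st,ce=cv2.connectedComponentsWithStats(m)
    i=1+np.argmax(st[1:,4]); return ce[i]+[x0,y0],st[i]
def mach(p,P):
    c,s=np.cos(p[2]),np.sin(p[2]);P=np.atleast_2d(P)
    return np.c_[p[0]+c*P[:,0]-s*P[:,1],p[1]+s*P[:,0]+c*P[:,1],P[:,2]]
E
python3 - <<'E'
from cell import cams
from h import *
S=cams.read_camera("scene");D=cams.read_camera("side")
np.save("cams.npy",[{k:v for k,v in x.items()} for x in (S,D)],allow_pickle=True)
w1=(160,160,225,215);w2=(160,140,225,195)
for n,lo,hi in [("yel",(20,120,100),(35,255,255)),("grn",(50,100,50),(85,255,255))]:
    a,sa=blob(S["image"],lo,hi,w1);b,sb=blob(D["image"],lo,hi,w2)
    print(n,a,sa[2:],b,sb[2:],tri([S,D],[a,b]))
M=np.array([[-.13,-.1,.096],[-.072,-.1,.112],[-.13,.1,.096],[.12,-.1,.112],[-.072,.1,.112]])
za=np.array([[240,388],[287,340],[66,290],[500,240],[128,240]])/4+[145,105]-.4
zb=np.array([[190,375],[250,328],[98,240],[508,255],[165,200]])/4+[145,95]-.4
for i in range(5): print(tri([S,D],[za[i],zb[i]]))
f=lambda p:np.r_[(proj(S,mach(p,M))-za).ravel(),(proj(D,mach(p,M))-zb).ravel()]
r=least_squares(f,[.45,.1,0],loss='soft_l1');print(r.x,np.round(f(r.x),1))
E
```

```text
yel [196.85714286 186.19047619] [ 9  7 42] [192.58974359 171.02564103] [ 8  7 39] (array([0.43285919, 0.13661684, 0.10846572]), [np.float64(0.00041862302575854934), np.float64(0.0004186230257584882)])
grn [186.11428571 180.25714286] [ 8  6 35] [186.61111111 162.72222222] [ 7  7 36] (array([0.43271847, 0.18364582, 0.10846716]), [np.float64(5.729353367586697e-05), np.float64(5.7293533675745795e-05)])
(array([0.40527715, 0.07226901, 0.10036172]), [np.float64(0.0005698755896390958), np.float64(0.0005698755896390478)])
(array([0.45584731, 0.08304662, 0.11236085]), [np.float64(0.0017213837316631825), np.float64(0.001721383731663251)])
(array([0.40653401, 0.26785675, 0.0962272 ]), [np.float64(0.00035568628463217365), np.float64(0.0003556862846320954)])
(array([0.65520971, 0.07226267, 0.11318001]), [np.float64(0.002345384146365946), np.float64(0.002345384146366003)])
(array([0.46195548, 0.26413101, 0.11665694]), [np.float64(0.000627985467854527), np.float64(0.0006279854678543855)])
[ 0.53663367  0.17350894 -0.01332626] [-0.5  1.1  3.9 -0.4 -1.1 -1.1 -0.2 -0.4 -1.  -0.5 -0.3  0.5  3.9  1.5
 -0.3 -1.1  0.3  1.2  0.3 -0.4]
```

```bash
python3 - <<'E'
from h import *
S,D=np.load("cams.npy",allow_pickle=True)
a=S["image"][115:175,190:270,::-1]; b=D["image"][95:170,190:290,::-1]
cv2.imwrite("pics/l.png",np.vstack([cv2.resize(a,(600,450)),cv2.resize(b,(600,450))])[:900])
cv2.imwrite("pics/l1.png",cv2.resize(a,(640,480),interpolation=2));cv2.imwrite("pics/l2.png",cv2.resize(b,(800,600),interpolation=2))
# white bar, rocker
za=np.array([231,357])/4+[145,105]-.4; zb=np.array([197,343])/4+[145,95]-.4
print(tri([S,D],[za,zb]))
for n,u,v in [("vials",(195+100,0),0)]:pass
E
```

```text
(array([0.42163926, 0.10010564, 0.10412152]), [np.float64(0.0010938252121629481), np.float64(0.0010938252121628772)])
```

View pics/l1.png

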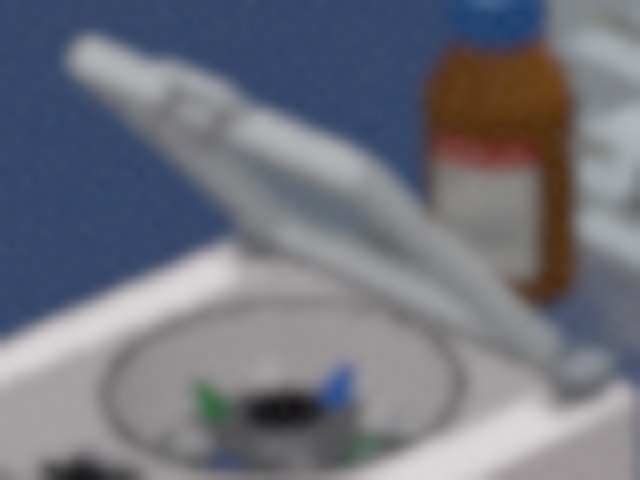

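View pics/l2.png

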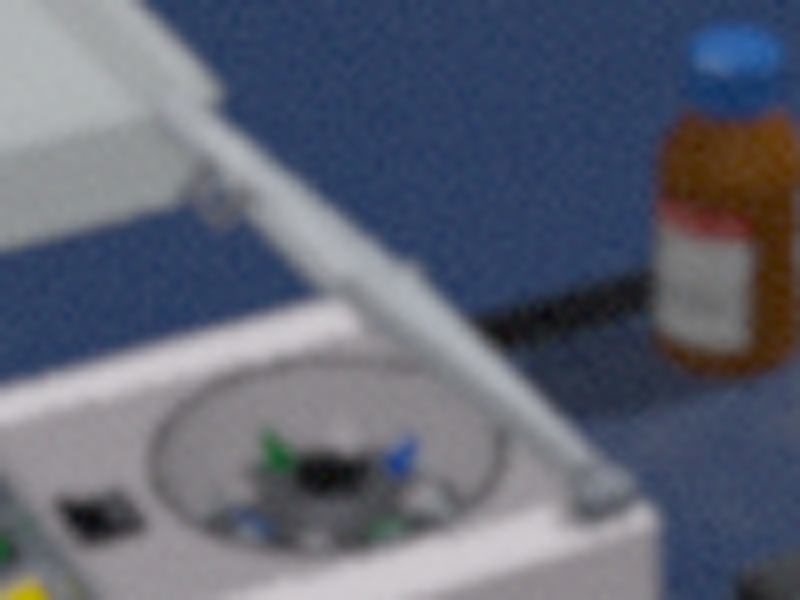

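```bash
python3 - <<'E'
from h import *
from scipy.spatial.transform import Rotation as Ro
S,D=np.load("cams.npy",allow_pickle=True)
p=[.5366,.1735,-.005]
def lid(t,y,r=.149,h=.007): return [.105-r*np.cos(t)+h*np.sin(t),y,.12+r*np.sin(t)+h*np.cos(t)]
for t in (.85,.9,.95,1.0,1.05,1.1):
    P=mach(p,[lid(t,.075),lid(t,-.075)])
    print(t,np.round(proj(S,P),1).tolist(),np.round(proj(D,P),1).tolist())
print("obs S L(200.6,120.6) R(235.6,135.6)  D L(211,107.5) R(241,128)")
R=Ro.from_euler('xyz',[2.99636274,1.56923757,-2.15076353]).as_matrix();print(np.round(R,3))
E
```

```text
0.85 [[199.7, 119.2], [235.3, 134.7]] [[210.9, 104.7], [232.6, 127.2]]
0.9 [[201.2, 117.2], [236.9, 132.5]] [[212.6, 102.8], [234.6, 125.2]]
0.95 [[202.7, 115.2], [238.5, 130.4]] [[214.5, 101.1], [236.5, 123.3]]
1.0 [[204.3, 113.3], [240.1, 128.4]] [[216.4, 99.4], [238.6, 121.4]]
1.05 [[206.0, 111.5], [241.8, 126.4]] [[218.3, 97.7], [240.7, 119.7]]
1.1 [[207.7, 109.8], [243.6, 124.6]] [[220.3, 96.2], [242.9, 118.0]]
obs S L(200.6,120.6) R(235.6,135.6)  D L(211,107.5) R(241,128)
[[-0.001 -0.907  0.421]
 [-0.001  0.421  0.907]
 [-1.     0.    -0.002]]
```

Emit:
jog_arm --plan '[-25,0,0,-3,-32.2,-26.5,-1,-25,0,0,-3,-32.2,-26.5,-1,-25,0,0,-3,-32.2,-26.5,-1,-25,0,0,-3,-32.2,-26.5,-1,-25,0,0,-3,-32.2,-26.5,-1,-25,0,0,-3,-32.2,-26.5,-1,-25,0,0,-3,-32.2,-26.5,-1,-25,0,0,-3,-32.2,-26.5,-1,-25,0,0,-3,-32.2,-26.5,-1,-25,0,0,-3,-32.2,-26.5,-1]' --newtons 20

```text
time: 1.25
tool_pos: [0.4032, 0.097, 0.257]
tool_rot: [-2.173, 1.569, -0.606]
contact_force: [-0.2, 0.6, -0.0]
opening: 0.0163
```

```bash
cat > look.py <<'E'
import sys
from cell import observe,cams
from h import *
o=observe();print({k:np.round(o[k],3).tolist() for k in ("time","qpos","tool_pos","tool_rot","contact_force","opening")})
from scipy.spatial.transform import Rotation as Ro
print(np.round(Ro.from_euler('xyz',o["tool_rot"]).as_matrix(),3).tolist())
n=sys.argv[1]
for a in sys.argv[2:]:
    a=a.split(",");c=cams.read_camera(a[0]);i=c["image"][:,:,::-1]
    np.save(f"c_{a[0]}.npy",[c],allow_pickle=True)
    if len(a)>1:
        x,y,w,h,s=map(int,a[1:]);i=cv2.resize(i[y:y+h,x:x+w],None,fx=s,fy=s,interpolation=2)
    cv2.imwrite(f"pics/{n}_{a[0]}.png",i)
E
python3 look.py a wrist scene,140,60,160,150,4 side,140,60,160,150,4
```

```text
{'time': 1.25, 'qpos': [0.051, 0.111, 1.744, -0.001, 1.286, -1.515], 'tool_pos': [0.403, 0.097, 0.257], 'tool_rot': [-2.173, 1.569, -0.606], 'contact_force': [-0.173, 0.637, -0.005], 'opening': 0.016}
[[0.001, -1.0, 0.004], [-0.001, 0.004, 1.0], [-1.0, -0.001, -0.001]]
```

View pics/a_wrist.png

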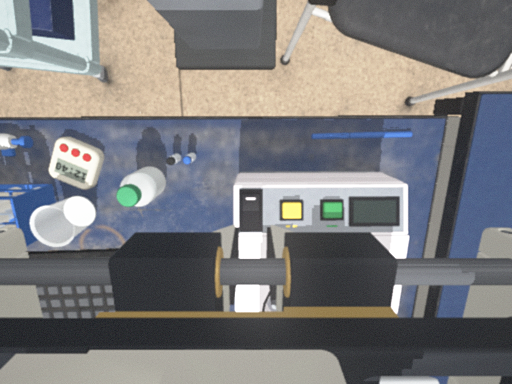

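View pics/a_side.png

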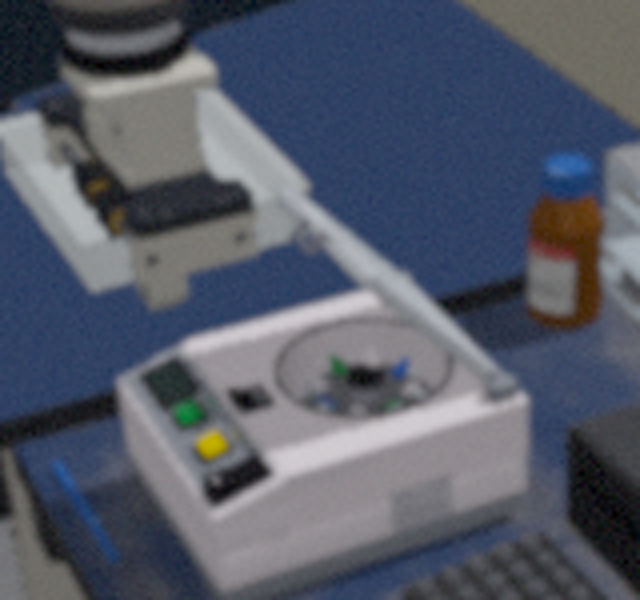

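```bash
python3 - <<'E'
from h import *
c=np.load("c_wrist.npy",allow_pickle=True)[0]
print(c["T"].round(3).tolist())
i=c["image"][160:250,225:415,::-1];cv2.imwrite("pics/wz.png",cv2.resize(i,None,fx=4,fy=4,interpolation=2))
for n,u,z in [("bar",(251,200),.108),("rockfront",(251,189),.108),("yel",(291,210),.111),("grn",(331.5,209),.111),("FR",(236,189),.096),("FL",(405,187),.096)]:
    print(n,onz(c,u,z).round(4))
E
```

```text
[[0.004, 0.962, 0.274, 0.329], [1.0, -0.004, -0.003, 0.096], [-0.002, 0.274, -0.962, 0.416], [0.0, 0.0, 0.0, 1.0]]
bar [0.4212 0.0938 0.108 ]
rockfront [0.4085 0.0939 0.108 ]
yel [0.4321 0.1384 0.111 ]
grn [0.4311 0.1835 0.111 ]
FR [0.4116 0.0766 0.096 ]
FL [0.4099 0.27   0.096 ]
```

View pics/wz.png

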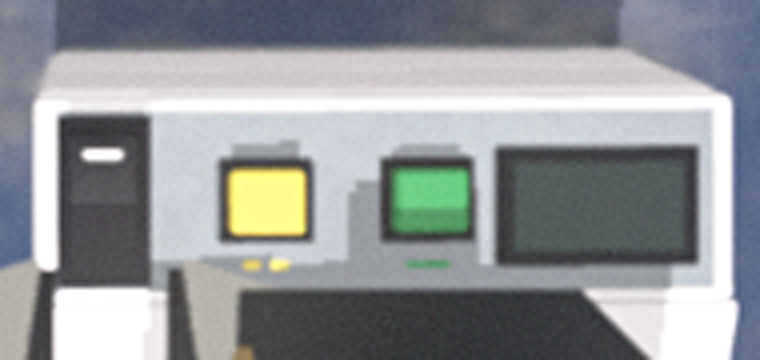

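Emit:
jog_arm --plan '[0,0,-20,4,-1.4,-0.5,-1,0,0,-20,8,-1.4,-0.5,-1,0,0,-20,12.2,-1.4,-0.5,-1,0,0,-20,12.2,-1.4,-0.5,-1,0,0,-20,12.2,-1.4,-0.5,-1,0,0,-20,12.2,-1.4,-0.5,-1]'

```text
time: 2.0
tool_pos: [0.4158, 0.0962, 0.1354]
tool_rot: [-1.57, 1.222, 0.004]
contact_force: [0.4, 0.3, 0.7]
opening: 0.0003
```

```bash
python3 look.py b wrist scene,140,60,160,150,4 side,140,60,160,150,4
```

```text
{'time': 2.0, 'qpos': [0.063, 0.127, 2.186, -0.043, 0.482, -1.477], 'tool_pos': [0.416, 0.096, 0.135], 'tool_rot': [-1.57, 1.222, 0.004], 'contact_force': [0.448, 0.254, 0.706], 'opening': 0.0}
[[0.341, -0.94, -0.003], [0.001, -0.003, 1.0], [-0.94, -0.341, 0.0]]
```

View pics/b_scene.png

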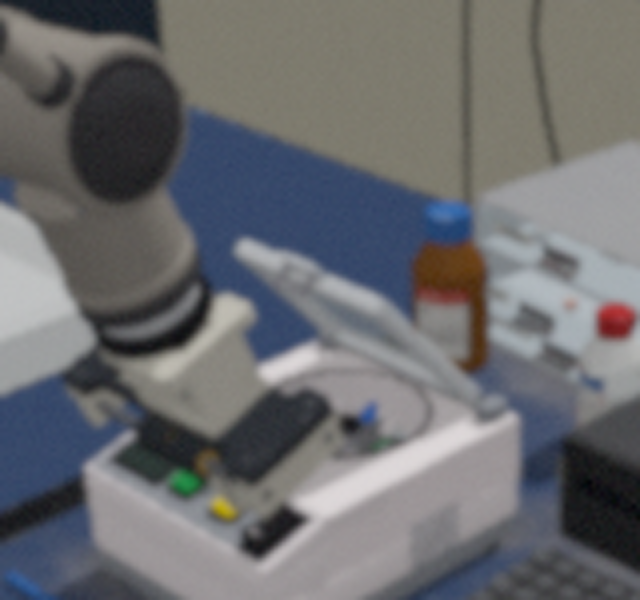

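View pics/b_side.png

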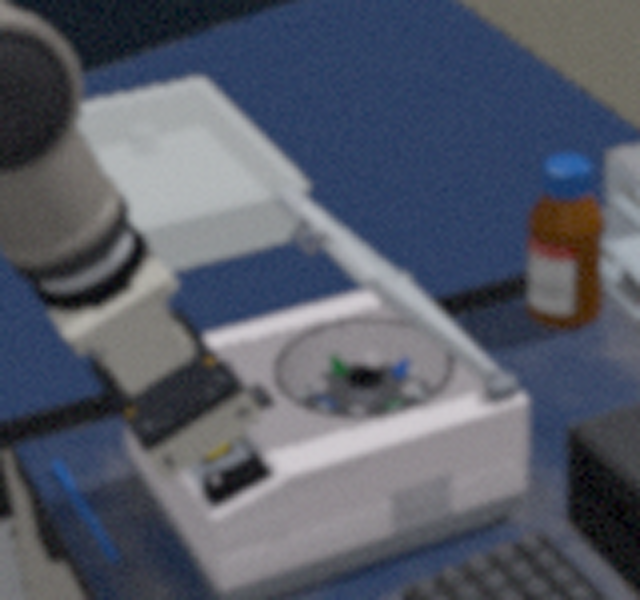

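View pics/b_wrist.png

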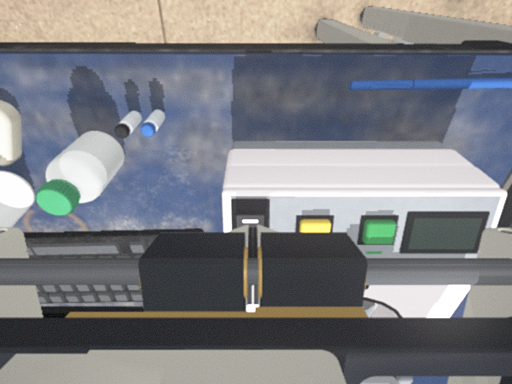

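```bash
python3 - <<'E'
from h import *
from cell import observe
c=np.load("c_wrist.npy",allow_pickle=True)[0]
i=c["image"][190:270,210:330,::-1];cv2.imwrite("pics/wz2.png",cv2.resize(i,None,fx=6,fy=6,interpolation=2))
for n,u,z in [("bar",(250.5,221),.108),("bar",(250.5,221),.104),("rockfront",(251,199),.102),("yel",(315,226),.111),("grn",(379,231),.111)]:
    print(n,onz(c,u,z).round(4))
P=observe()["tool_pos"]
print(proj(c,[P,P+[0,.01,0],P+[0,-.01,0]]))
E
```

```text
bar [0.4228 0.0937 0.108 ]
bar [0.4262 0.0937 0.104 ]
rockfront [0.4082 0.094  0.102 ]
yel [0.4246 0.1382 0.111 ]
grn [0.4291 0.1835 0.111 ]
[[253.50663358 245.00272781]
 [270.09850855 245.04607094]
 [236.91348875 244.95938137]]
```

View pics/wz2.png

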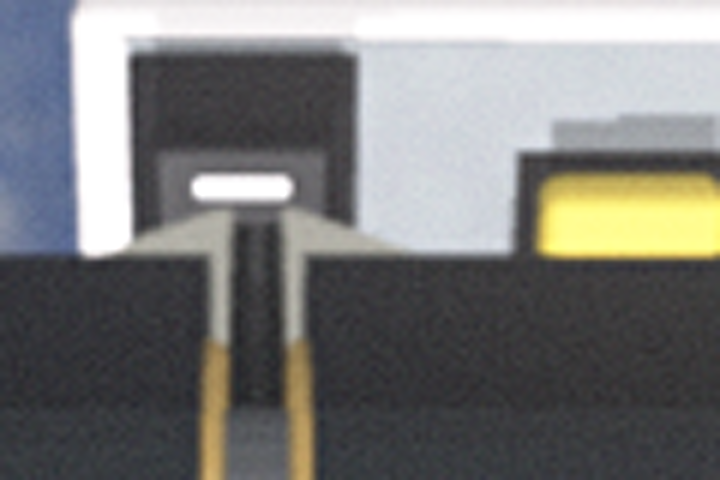

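Emit:
jog_arm --plan '[0,0,0,0,0.9,-0.27,-1,0,0,0,0.8,0.9,-0.27,-1,0,0,0,1.5,0.9,-0.27,-1,0,0,0,2.0,0.9,-0.27,-1,0,0,0,2.0,0.9,-0.27,-1]'

```text
time: 2.65
tool_pos: [0.4138, 0.0924, 0.1119]
tool_rot: [-1.571, 1.223, 0.001]
contact_force: [0.5, 0.4, -0.2]
opening: 0.0004
```

```bash
python3 look.py c wrist,180,170,150,100,5
```

```text
{'time': 2.65, 'qpos': [0.052, 0.172, 2.225, -0.044, 0.398, -1.483], 'tool_pos': [0.414, 0.092, 0.112], 'tool_rot': [-1.571, 1.223, 0.001], 'contact_force': [0.478, 0.439, -0.225], 'opening': 0.0}
[[0.34, -0.94, -0.001], [0.0, -0.001, 1.0], [-0.94, -0.34, 0.0]]
```

View pics/c_wrist.png

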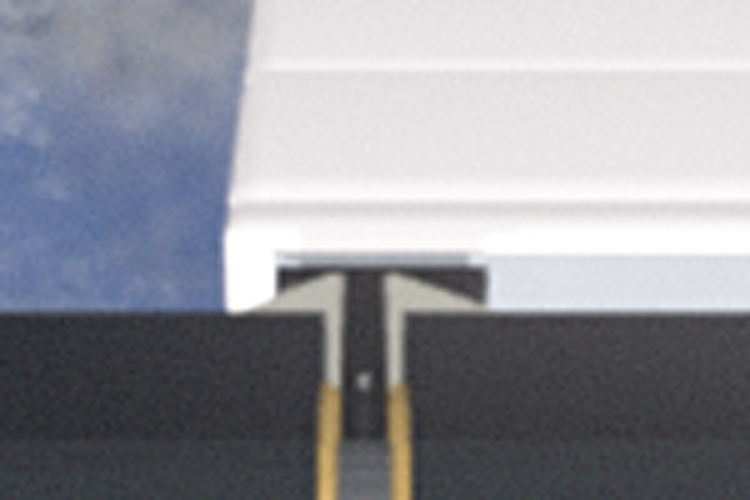

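Emit:
jog_arm --plan '[0,0,0,0.2,-0.1,0.05,-1,0,0,0,0.4,-0.1,0.05,-1,0,0,0,0.4,-0.1,0.05,-1]'

```text
time: 3.0
tool_pos: [0.4163, 0.0931, 0.1093]
tool_rot: [-1.571, 1.222, 0.002]
contact_force: [-0.1, 0.2, -0.2]
opening: 0.0005
```

Emit:
jog_arm --plan '[0,0,0,0.2,0,0,-1,0,0,0,0.4,0,0,-1,0,0,0,0.4,0,0,-1]'

```text
time: 3.3
tool_pos: [0.4171, 0.0929, 0.107]
tool_rot: [-1.572, 1.221, 0.001]
contact_force: [-18.9, -3.9, 32.1]
opening: 0.0004
```

Emit:
jog_arm --plan '[0,0,0,-0.6,0,0,-1,0,0,0,-2,0,0,-1,0,0,0,-4,0,0,-1,0,0,0,-4,0,0,-1]'

```text
time: 3.7
tool_pos: [0.4048, 0.0931, 0.1451]
tool_rot: [-1.57, 1.217, 0.003]
contact_force: [-0.5, -0.4, -1.0]
opening: 0.0007
```

```bash
python3 look.py d wrist,180,150,150,110,5 side,140,60,160,150,4
```

```text
{'time': 3.7, 'qpos': [0.055, 0.085, 2.2, -0.038, 0.504, -1.487], 'tool_pos': [0.405, 0.093, 0.145], 'tool_rot': [-1.57, 1.217, 0.003], 'contact_force': [-0.483, -0.404, -1.011], 'opening': 0.001}
[[0.346, -0.938, -0.002], [0.001, -0.002, 1.0], [-0.938, -0.346, 0.0]]
```

View pics/d_wrist.png

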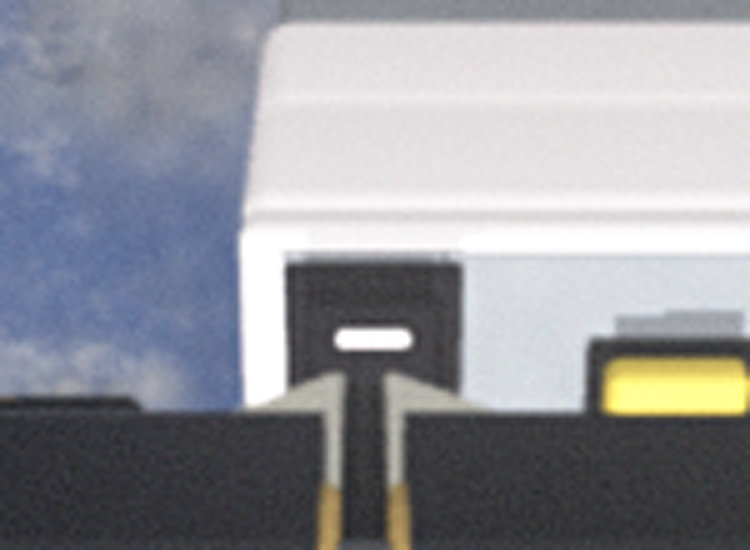

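View pics/d_side.png

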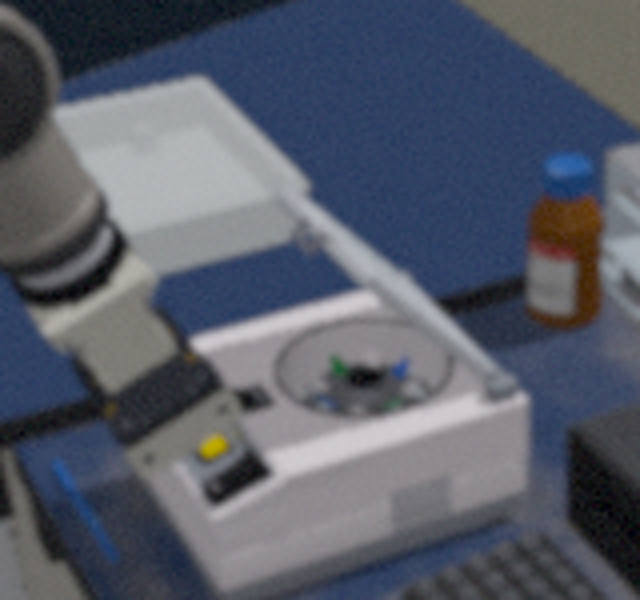

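Emit:
jog_arm --plan '[0,0,7,-5,-1.5,0,-1,0,0,20,-10.6,-3.7,0.4,-1,0,0,20,-10.6,-3.7,0.4,-1,0,0,20,-10.6,-3.7,0.4,-1,0,0,20,-10.6,-3.7,0.4,-1]'

```text
time: 4.3
tool_pos: [0.4051, 0.097, 0.2563]
tool_rot: [-1.501, 1.568, 0.071]
contact_force: [-0.1, 0.3, -1.8]
opening: 0.0006
```

```bash
python3 look.py e wrist,225,160,190,90,4 scene,140,110,160,150,4; python3 - <<'E'
from h import *
c=np.load("c_wrist.npy",allow_pickle=True)[0]
print(blob(c["image"],(20,120,100),(35,255,255),(270,190,320,230)),blob(c["image"],(50,100,50),(85,255,255),(310,190,360,220)))
E
```

```text
{'time': 4.3, 'qpos': [0.05, 0.114, 1.742, 0.0, 1.283, -1.521], 'tool_pos': [0.405, 0.097, 0.256], 'tool_rot': [-1.501, 1.568, 0.071], 'contact_force': [-0.102, 0.329, -1.752], 'opening': 0.001}
[[0.003, -1.0, -0.001], [0.0, -0.001, 1.0], [-1.0, -0.003, 0.0]]
(array([290.25842697, 208.47191011]), array([12, 11, 20, 17, 89], dtype=int32)) (array([332.40073529, 208.0625    ]), array([ 13,  11,  19,  16, 272], dtype=int32))
```

View pics/e_wrist.png

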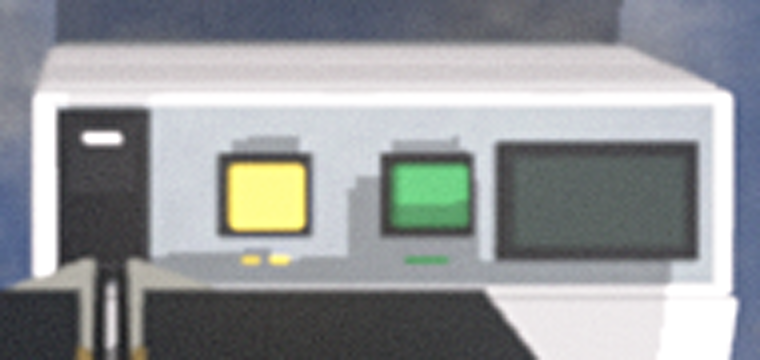

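View pics/e_scene.png

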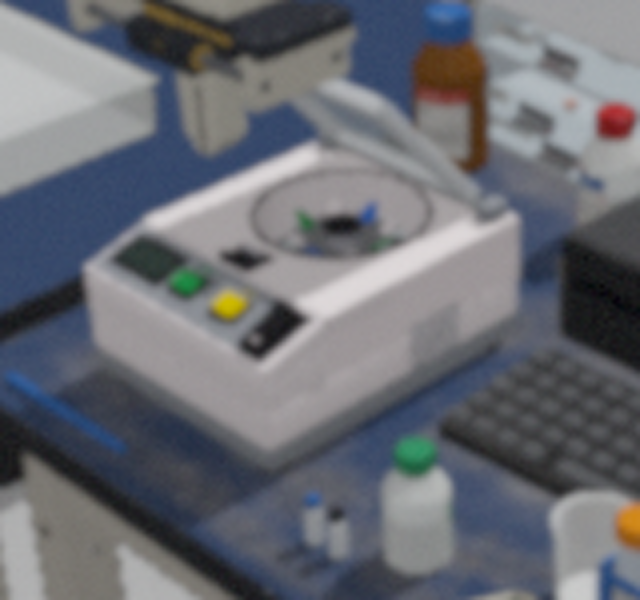

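Emit:
jog_arm --plan '[0,0,0,-5,0,1,-1,0,0,0,-7.4,-4,3,-1,0,0,0,-7.4,-8,5,-1,0,0,0,-7.4,-12,7.65,-1,0,0,0,-7.4,-16,7.65,-1,0,0,0,-7.4,-18,7.65,-1,0,0,0,-4,-18,7.65,-1,0,0,0,0,-18,7.65,-1,0,0,0,0,-18,7.65,-1]'

```text
time: 5.3
tool_pos: [0.5786, 0.1731, 0.2477]
tool_rot: [1.737, 1.557, -2.974]
contact_force: [0.1, -0.5, -0.4]
opening: 0.0006
```

```bash
python3 look.py f wrist side,140,30,160,150,4 scene,140,30,160,150,4
```

```text
{'time': 5.3, 'qpos': [0.164, 0.485, 1.243, -0.0, 1.428, -1.408], 'tool_pos': [0.579, 0.173, 0.248], 'tool_rot': [1.737, 1.557, -2.974], 'contact_force': [0.06, -0.483, -0.404], 'opening': 0.001}
[[-0.014, -1.0, -0.001], [-0.002, -0.001, 1.0], [-1.0, 0.014, -0.002]]
```

View pics/f_side.png

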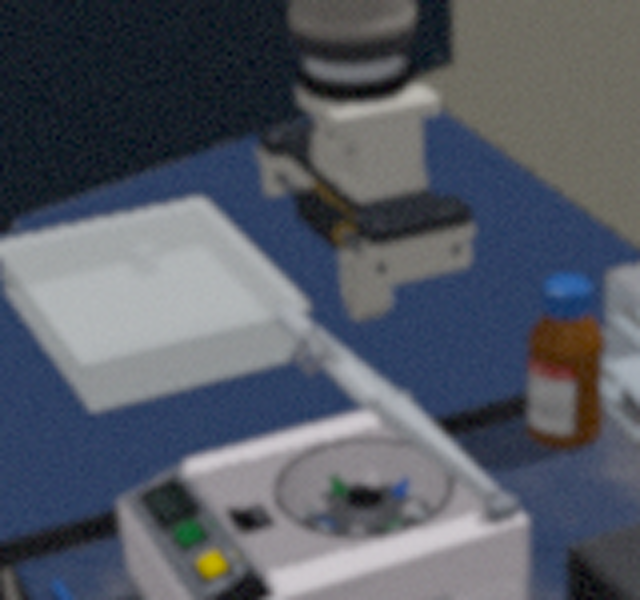

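View pics/f_wrist.png

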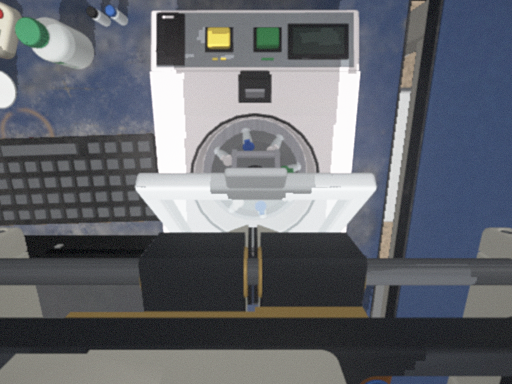

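View pics/f_scene.png

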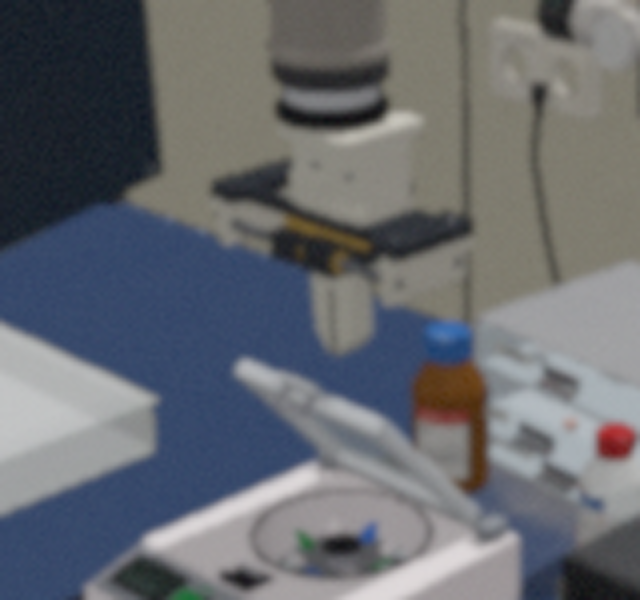

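Emit:
jog_arm --plan '[0,0,0,0,0,0,-1,0,0,0,0,0,0,-1]'

```text
time: 5.65
tool_pos: [0.583, 0.1739, 0.2575]
tool_rot: [-1.386, 1.567, 0.186]
contact_force: [-0.8, 1.5, -0.2]
opening: 0.0005
```

Emit:
jog_arm --plan '[0,0,0,1.2,1.0,0,-1,0,0,0,2.2,2.1,0,-1,0,0,0,3.0,3.0,0,-1,0,0,0,3.8,3.9,0,-1,0,0,0,3.8,3.9,0,-1]'

```text
time: 6.15
tool_pos: [0.5428, 0.1738, 0.218]
tool_rot: [-1.285, 1.57, 0.288]
contact_force: [0.4, 0.4, -0.2]
opening: 0.0006
```

```bash
python3 look.py g wrist side,140,30,160,150,4
```

```text
{'time': 6.15, 'qpos': [0.175, 0.431, 1.412, 0.0, 1.298, -1.397], 'tool_pos': [0.543, 0.174, 0.218], 'tool_rot': [-1.285, 1.57, 0.288], 'contact_force': [0.364, 0.358, -0.243], 'opening': 0.001}
[[0.001, -1.0, -0.002], [0.0, -0.002, 1.0], [-1.0, -0.001, 0.0]]
```

View pics/g_side.png

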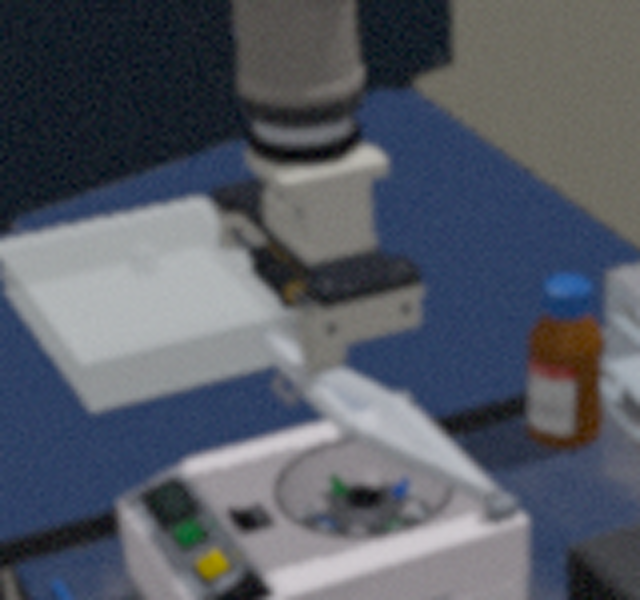

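View pics/g_wrist.png

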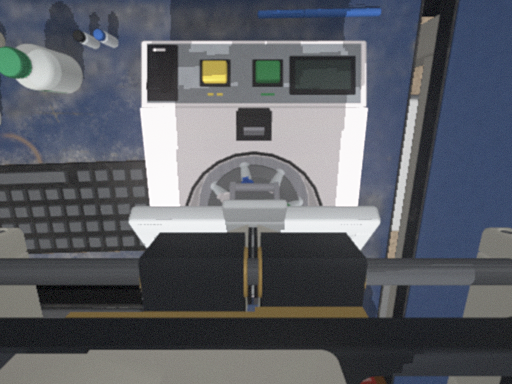

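Emit:
jog_arm --plan '[0,0,0,1.2,0.9,0,-1,0,0,0,2.3,1.75,0,-1,0,0,0,3.6,2.4,0,-1,0,0,0,4.9,3.0,0,-1,0,0,0,6.0,3.4,0,-1,0,0,0,7.0,3.8,0,-1,0,0,0,7.0,3.8,0,-1]'

```text
time: 6.95
tool_pos: [0.5051, 0.1736, 0.147]
tool_rot: [1.633, 1.57, -3.078]
contact_force: [-0.2, -0.3, -0.0]
opening: 0.0004
```

```bash
python3 look.py h wrist side,140,60,160,150,4
```

```text
{'time': 6.95, 'qpos': [0.187, 0.436, 1.615, 0.0, 1.091, -1.385], 'tool_pos': [0.505, 0.174, 0.147], 'tool_rot': [1.633, 1.57, -3.078], 'contact_force': [-0.193, -0.265, -0.034], 'opening': 0.0}
[[-0.001, -1.0, -0.001], [-0.0, -0.001, 1.0], [-1.0, 0.001, -0.0]]
```

View pics/h_side.png

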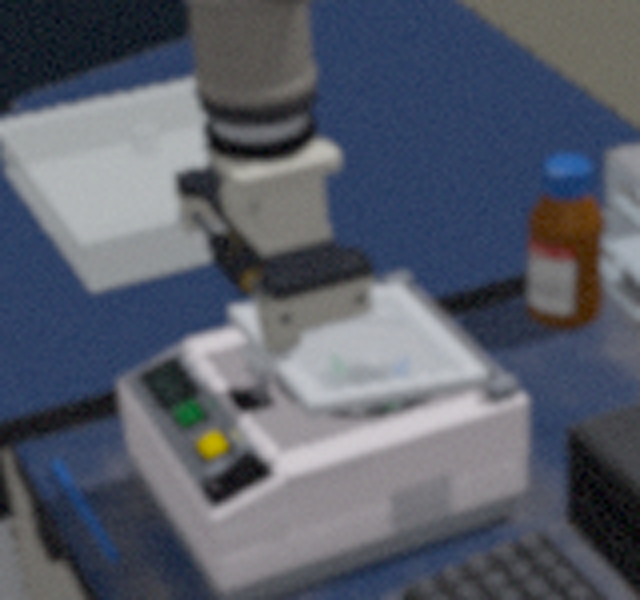

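View pics/h_wrist.png

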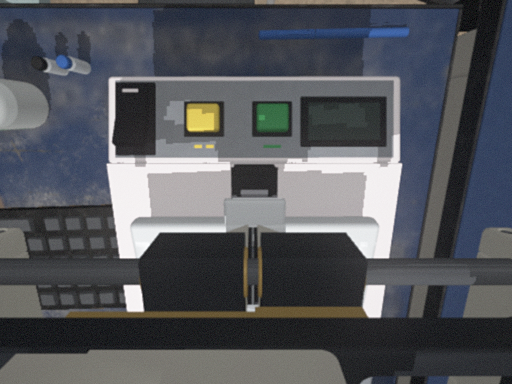

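Emit:
jog_arm --plan '[0,0,0,0.6,0.1,0,-1,0,0,0,1.2,0.2,0,-1,0,0,0,1.6,0.3,0,-1,0,0,0,2.0,0.3,0,-1,0,0,0,2.0,0.3,0,-1]'

```text
time: 7.55
tool_pos: [0.5022, 0.1736, 0.127]
tool_rot: [1.537, 1.57, 3.11]
contact_force: [-0.2, 0.6, 0.1]
opening: 0.0004
```

Emit:
jog_arm --plan '[0,0,0,0.1,0,0,-1,0,0,0,0.2,0,0,-1,0,0,0,0.2,0,0,-1]'

```text
time: 7.85
tool_pos: [0.5021, 0.1737, 0.1258]
tool_rot: [1.484, 1.571, 3.056]
contact_force: [-1.3, -0.7, 6.2]
opening: 0.0003
```

```bash
python3 look.py i side,140,60,160,150,4
```

```text
{'time': 7.85, 'qpos': [0.189, 0.456, 1.649, 0.0, 1.036, -1.384], 'tool_pos': [0.502, 0.174, 0.126], 'tool_rot': [1.484, 1.571, 3.056], 'contact_force': [-1.29, -0.668, 6.215], 'opening': 0.0}
[[-0.0, -1.0, -0.002], [0.0, -0.002, 1.0], [-1.0, 0.0, 0.0]]
```

View pics/i_side.png

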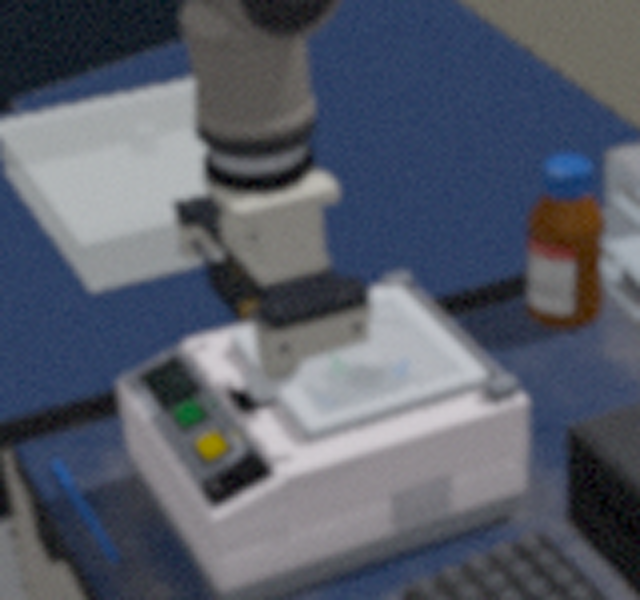

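Emit:
jog_arm --plan '[0,0,0,0.1,0,0,-1,0,0,0,0.2,0,0,-1,0,0,0,0.2,0,0,-1]'

```text
time: 8.2
tool_pos: [0.5022, 0.1737, 0.1247]
tool_rot: [-1.287, 1.57, 0.285]
contact_force: [-3.6, -1.3, 12.9]
opening: 0.0005
```

Emit:
jog_arm --plan '[0,0,0,0.15,0,0,-1,0,0,0,0.3,0,0,-1,0,0,0,0.3,0,0,-1]'

```text
time: 8.5
tool_pos: [0.5022, 0.1737, 0.1228]
tool_rot: [-1.418, 1.57, 0.154]
contact_force: [-7.2, -1.9, 21.0]
opening: 0.0004
```

Emit:
jog_arm --plan '[0,0,0,-0.4,0,0,-1,0,0,0,-1,0,0,-1,0,0,0,-3,0,0,-1,0,0,0,-7,0,0,-1,0,0,0,-10,0,0,-1,0,0,0,-10,0,0,-1]'

```text
time: 9.1
tool_pos: [0.5041, 0.1741, 0.2245]
tool_rot: [-1.361, 1.564, 0.212]
contact_force: [0.4, -0.2, 0.2]
opening: 0.0005
```

```bash
python3 look.py j wrist side,140,60,160,150,4
```

```text
{'time': 9.1, 'qpos': [0.189, 0.355, 1.511, 0.0, 1.268, -1.384], 'tool_pos': [0.504, 0.174, 0.224], 'tool_rot': [-1.361, 1.564, 0.212], 'contact_force': [0.379, -0.169, 0.248], 'opening': 0.0}
[[0.007, -1.0, -0.002], [0.002, -0.002, 1.0], [-1.0, -0.007, 0.002]]
```

View pics/j_side.png

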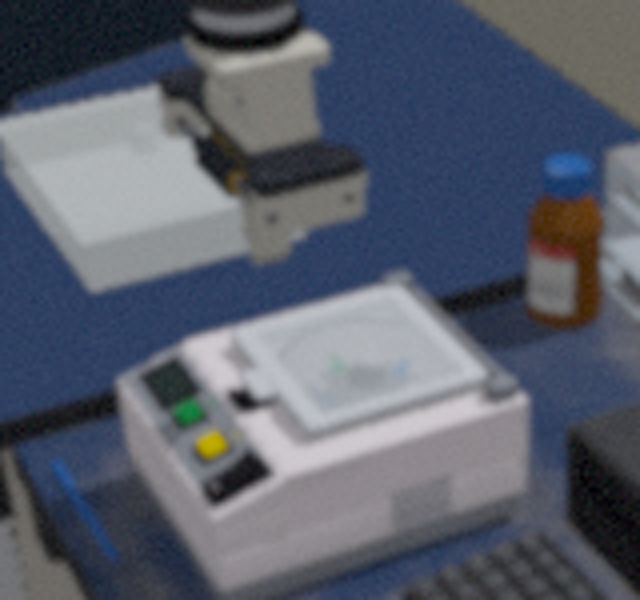

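View pics/j_wrist.png

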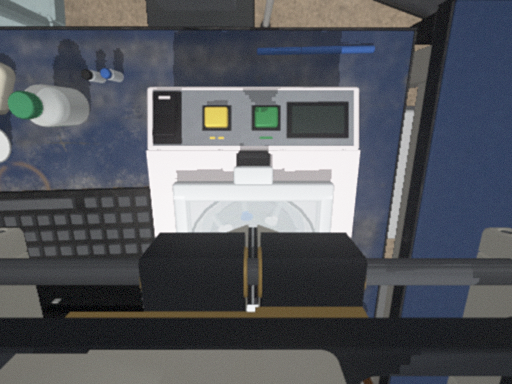

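```bash
python3 - <<'E'
from h import *
c=np.load("c_wrist.npy",allow_pickle=True)[0];d=np.load("c_side.npy",allow_pickle=True)[0]
y,_=blob(c["image"],(20,120,100),(35,255,255),(195,95,240,133));g,_=blob(c["image"],(50,100,50),(85,255,255),(245,95,290,133))
y2,s=blob(d["image"],(20,120,100),(35,255,255),(160,140,225,195))
print(y,g,y2,s[4]);print(onz(c,y,.111),onz(c,g,.111),tri([c,d],[y,y2]))
print("bar",onz(c,(164.5,98),.104))
i=c["image"][80:160,145:245,::-1];cv2.imwrite("pics/jz.png",cv2.resize(i,None,fx=7,fy=7,interpolation=2))
E
```

```text
[215.53767821 116.83503055] [266.02631579 116.54166667] [192.59459459 171.02702703] 37
[0.43290639 0.13931869 0.111     ] [0.43260729 0.18530727 0.111     ] (array([0.43325604, 0.13868396, 0.10646692]), [np.float64(0.00028680347256833844), np.float64(0.00028680347256834294)])
bar [0.41637752 0.09217697 0.104     ]
```

View pics/jz.png

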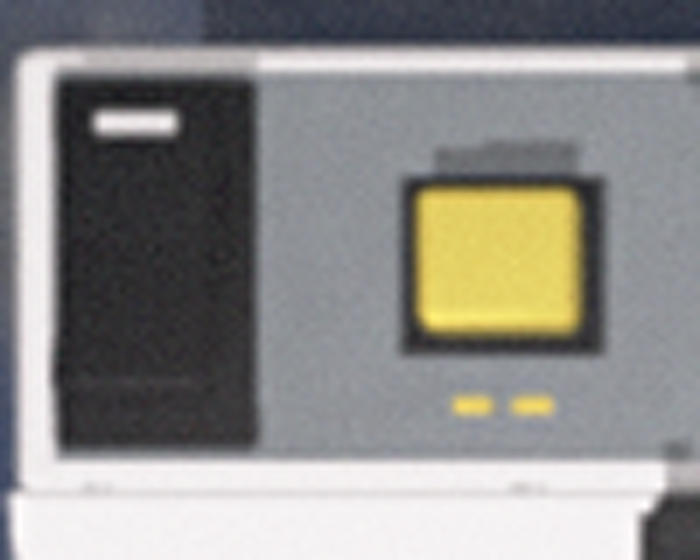

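Emit:
jog_arm --plan '[0,0,0,0,4,-2,-1,0,0,-8,0,7.9,-3.55,-1,0,0,-15.5,3,7.9,-3.55,-1,0,0,-15.5,6,7.9,-3.55,-1,0,0,-15.5,8.5,7.9,-3.55,-1,0,0,-15.5,8.5,7.9,-3.55,-1,0,0,-15.5,8.5,7.9,-3.55,-1,0,0,-15.5,8.5,7.9,-3.55,-1]'

```text
time: 10.0
tool_pos: [0.4242, 0.1382, 0.1362]
tool_rot: [-1.57, 1.299, 0.002]
contact_force: [0.4, -0.2, -0.7]
opening: 0.0007
```

```bash
python3 look.py k wrist,150,130,200,150,4 side,140,60,160,150,4
```

```text
{'time': 10.0, 'qpos': [0.176, 0.188, 2.073, -0.081, 0.615, -1.336], 'tool_pos': [0.424, 0.138, 0.136], 'tool_rot': [-1.57, 1.299, 0.002], 'contact_force': [0.423, -0.176, -0.731], 'opening': 0.001}
[[0.268, -0.963, -0.002], [0.001, -0.001, 1.0], [-0.963, -0.268, 0.0]]
```

View pics/k_wrist.png

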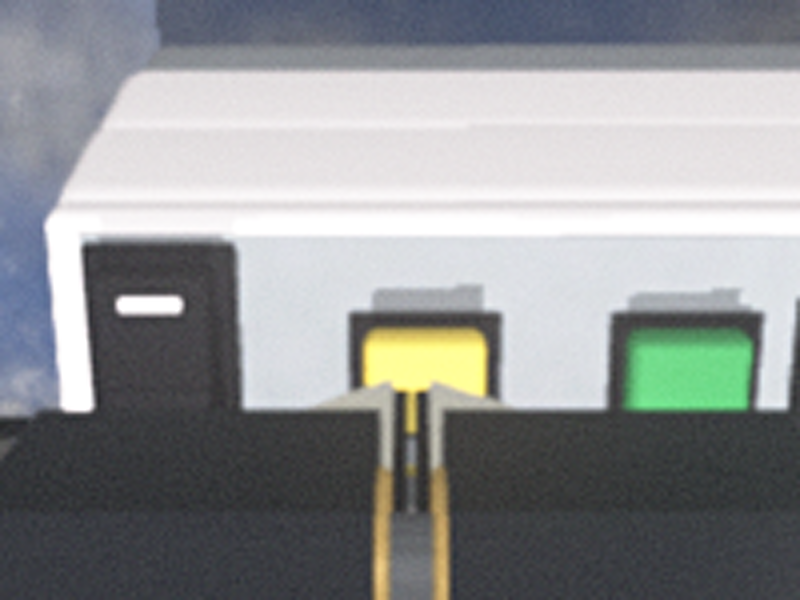

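View pics/k_side.png

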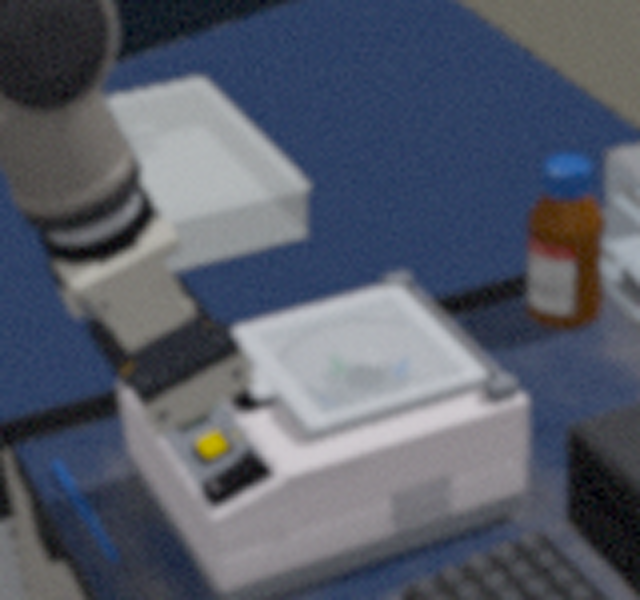

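Emit:
jog_arm --plan '[0,0,0,0.7,0,0.12,-1,0,0,0,1.4,0,0.12,-1,0,0,0,2.0,0,0.12,-1,0,0,0,2.0,0,0.12,-1,0,0,0,2.0,0,0.12,-1]'

```text
time: 10.6
tool_pos: [0.4286, 0.1392, 0.1159]
tool_rot: [-1.571, 1.301, 0.001]
contact_force: [0.1, 0.2, 0.3]
opening: 0.0004
```

Emit:
jog_arm --plan '[0,0,0,0.2,0,0,-1,0,0,0,0.4,0,0,-1,0,0,0,0.4,0,0,-1]'

```text
time: 10.9
tool_pos: [0.4298, 0.1392, 0.1122]
tool_rot: [-1.571, 1.3, 0.002]
contact_force: [-0.3, 0.8, 0.4]
opening: 0.0004
```

Emit:
jog_arm --plan '[0,0,0,0.15,0,0,-1,0,0,0,0.3,0,0,-1,0,0,0,0.3,0,0,-1]'

```text
time: 11.2
tool_pos: [0.4307, 0.1393, 0.1095]
tool_rot: [-1.57, 1.3, 0.002]
contact_force: [-1.3, 0.5, 1.6]
opening: 0.0006
```

Contact has begun (about 2 N); the spring start force is 1.5 N.

Emit:
jog_arm --plan '[0,0,0,0.1,0,0,-1,0,0,0,0.3,0,0,-1,0,0,0,0.3,0,0,-1]'

```text
time: 11.5
tool_pos: [0.4315, 0.1392, 0.1066]
tool_rot: [-1.57, 1.3, 0.002]
contact_force: [-0.3, -0.3, 3.7]
opening: 0.0005
```

Emit:
jog_arm --plan '[0,0,0,0.1,0,0,-1,0,0,0,0.2,0,0,-1,0,0,0,0.2,0,0,-1]'

```text
time: 11.8
tool_pos: [0.4318, 0.1393, 0.1055]
tool_rot: [-1.571, 1.3, 0.002]
contact_force: [-7.2, -1.9, 15.8]
opening: -0.0001
```

Emit:
jog_arm --plan '[0,0,0,0,0,0,-1,0,0,0,0,0,0,-1,0,0,0,0,0,0,-1,0,0,0,0,0,0,-1,0,0,0,0,0,0,-1,0,0,0,0,0,0,-1,0,0,0,0,0,0,-1]'

```text
time: 12.5
tool_pos: [0.4318, 0.1393, 0.1055]
tool_rot: [-1.571, 1.299, 0.002]
contact_force: [-7.2, -1.1, 15.5]
opening: 0.0003
```

```bash
python3 look.py m wrist,130,130,200,150,4 side,140,60,160,150,4
```

```text
{'time': 12.5, 'qpos': [0.176, 0.258, 2.095, -0.093, 0.523, -1.323], 'tool_pos': [0.432, 0.139, 0.105], 'tool_rot': [-1.571, 1.299, 0.002], 'contact_force': [-7.205, -1.103, 15.505], 'opening': 0.0}
[[0.268, -0.963, -0.002], [0.0, -0.002, 1.0], [-0.963, -0.268, 0.0]]
```

View pics/m_wrist.png

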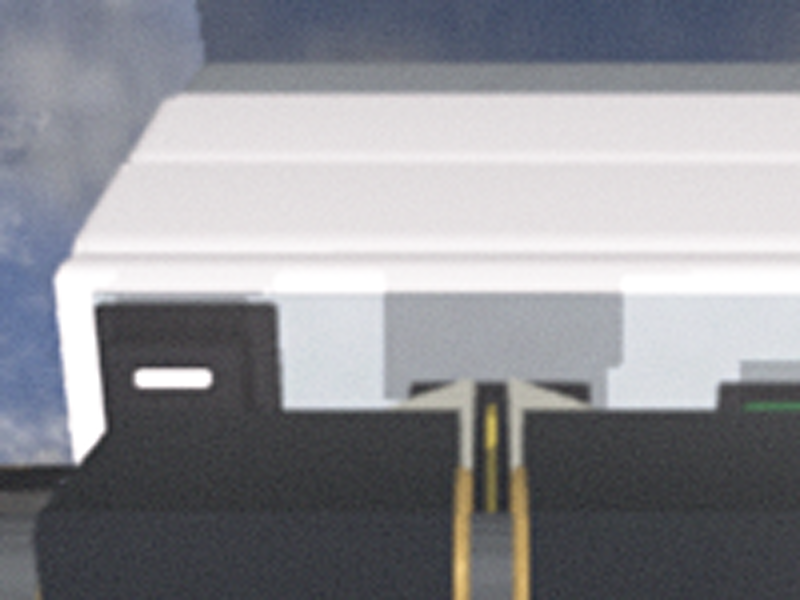

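View pics/m_side.png

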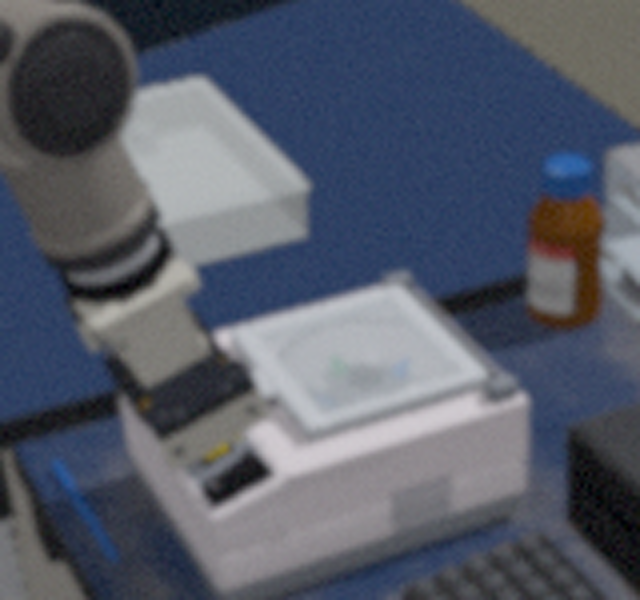

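```bash
python3 -c "
from cell import robot,observe
print(robot.hand_in());print(observe()['contact_force'])"
```

```text
the job is handed in; nothing more can be done
None
the job is handed in; nothing more can be done
```

I carried out all three pushes in order with closed fingers and handed the job in at about 12.6 s, still holding the yellow key down. The hand-in gave no verdict.

- **Rocker:** I pushed the near half to its stop. The force jumped to about 37 N on the last step, well over the 1 to 3 N needed, and I backed off at once. The pictures afterwards show the near half flush and its white bar shifted about as far as a full turn would give. I could not measure the angle itself.
- **Lid:** I pushed the front bar down along its arc, to 21 N at the end, then lifted off. The lid stayed shut by itself in every later picture. I did not see the catch closely.
- **Yellow key:** I pressed at right angles to the panel. It bottomed after about 4 mm of travel and held steady at about 17 N for 0.7 s.
- **Surroundings:** After the lid push, the yellow key was at the same pixels in the side view as at the start, so the machine had not moved by then. I did not measure it again after pressing the key, but the last side picture showed no visible shift. The fingers went nowhere near the green key, and none of the pictures showed the loose things moved, though I did not measure them.

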